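# Hold up the tea infuser for checking

## Robot

A 7-joint arm with a two-finger parallel gripper is mounted at the origin on the work surface. World frame = base frame: x ahead of the robot, y to its left, z up, the work surface at z = 0. Lengths are in m, angles in degrees, forces in N, time in s.
With the tool pointing down it reaches from about 0.425 to 0.875 m from the base axis. Payload 4.7 kg.
Tool frame: the origin (TCP) lies at the very end of the fingers, on their centre line; the grasp point (between the pads) lies 19 mm behind it; z points along the fingers, y is the line along which they close (so a half turn about z gives the same grasp; the last joint's range is limited). The gripper opens to 87 mm and grips with 3 to 60 N. Pads are 19 mm wide; open, the fingers measure 117 mm over their backs; the gripper's body (75 mm by 190 mm) begins 51 mm behind the grasp point.
Start: joints at [67.099, 18.392, -4.016, 83.108, 1.295, 78.541, -3.26], TCP at [0.261, -0.595, 0.198] pointing down, gripper open.
Joint ranges: [-163.93, 163.93], [-17.29, 119.83], [-79.2, 71.16], [3.27, 140.29], [-89.18, 269.18], [5.43, 117.66], [-154.24, 154.24]. Speed limits (degrees/s): [147.25, 147.25, 180, 180, 180, 180, 180].

## Interface

Orientations are given as [roll, pitch, yaw] about the fixed x, y, z axes, in that order (R = Rz(yaw) Ry(pitch) Rx(roll)).
In Python, from cell import get_obs, read_camera, sign_off, silhouettes gives the robot as it stands.
- The arm moves only by the tool play_rows, never from a script. Its argument "steps" is a list that holds one entry, the list of rows, each a list of 7 numbers: the shift along the tool's x, y, z in m, then the turn, a rotation vector about the tool's x, y, z in rad, then the finger opening in m, from 0 to 0.087. A call has 1 to 12 rows; each row shifts and turns the commanded pose from where the row before left it, along the tool's axes as they then stand; what a row does not reach is not made up. A row lasts 1/10 s, in which the tool goes at most 50 mm and 8.59 degrees, less where a joint would pass 70% of its speed; a pose out of reach is approached as far as the arm can. A call is refused whole if a number of a shift passes 0.05 or a number of a turn 0.15, either way. A call with a gripper value outside its range is refused whole. The fingers move at their own pace and stop on an object; "force" is the grip in N (left out, the last holds). Time passes only in rows, so rows that do not move let the fingers close. It gives the time, the measured TCP pose, the force, the opening and the grip force at its end, in the units of the state.
- get_obs(): the state, without advancing time (a new reading comes with each control period).
- read_camera(name): name is "scene" or "top"; returns a dict with "frame" (420x560x3 uint8, red, green, blue), "intrinsics" (3x3 intrinsics, pixels), "k1" (the pictures are not rectified: a ray, as slopes to the right and down, at radius r is drawn at 1 + k1 r^2 times it, then the intrinsics apply), "view" (4x4, takes a point from world to camera coordinates). Camera axes: x right, y up, looking along -z (the intrinsics and any distortion apply to the point x, -y, -z); pixel columns grow to the right and rows downward; lengths in m; the calibration is good to about 2 mm. A picture is of the moment at which its call begins. There is no depth.
- sign_off(): hands the job in; it is judged then, once.
Trained networks look in the newest picture that a camera, given by its name, has taken for a name from the list of things; names that differ only in an ending like _2 or _b are one class to them, and where a whole thing is asked for, a point or a joint stands for the part that bears it (a point fixed in the world has none). Each returns a list of dicts, best first, with "p" (0 to 1); they miss things now and then, are a little off and sometimes report something else, mostly with a low value. They report only what shows in the picture. A call takes as long as a camera call.
- silhouettes(camera, name): "pixels" (420x560 bool, what is visible of it) and "extent" ([left, top, right, bottom] in pixels, round what is visible of it).
The state is a dict: "time_s": time; "qpos": joint angles; "joint_velocities": joint speeds; "effort": joint torques, N m; "tool_pos": TCP position; "tool_rot": TCP orientation; "force": force on the tool from outside, world axes, zero at the start; "wrist_torque": the same for the moment, N m; "grip_width": finger opening in m; "grasp_force": force on a finger pad.
Only numpy, scipy, OpenCV 4.12 (cv2) and the standard library are available. Lean on these libraries where they do the work, as an engineer would, in place of code of your own. Each camera call takes 0.05 s, during which the arm holds its last target. There are 200 camera calls.

## Task

The steel tea infuser hangs in one of the cups with its wire handle folded down: with the infuser still in its cup, swing the handle up until it snaps upright, then lift the infuser out of the cup by the handle's grip. Hold it up for the colleague across the far edge of the cupboard to look it over: level, over the middle of the glass saucer, its bottom about 15 cm above the cupboard top, with one of its two mesh windows facing straight across to the far edge. Finish while still holding it there by the handle's grip, keeping it still, with the cup left standing and nothing else on the cupboard disturbed.

Things in the scene. Friction and masses are not known exactly. Their poses are not given: they have to be found in the camera images.
- infuser: Stainless tea infuser basket, 0.2 kg. Origin: centre of its underside; z up its axis. Body 67 mm across (bottom) to 73 mm (top), loosely filling the cup's 79 mm bore. A flat flange 94 mm across, 2.5 mm thick, underside 62 mm above the origin, rests on the cup's rim. Two mesh windows in its side face its +x and -x. At the start it hangs upright in the cup, its origin 26 mm above the cup's.
- infuser_hinge (a point): Middle of the handle's hinge line, on the infuser's axis, 72.5 mm above its origin. The line runs along the infuser's y, between two ears at y = +41 and -41 mm. Axes as the infuser's.
- bail (a joint): Angle (rad) of the infuser's wire handle about its hinge line. 0 = folded on its stop (the start), leaning to the infuser's -x, 25 degrees above level; grows as it swings up, to 1.134 on the upper stop: upright. Let go below 0.75 it falls back folded. A spring plunger resists from 0.4 to 0.8 (0.3 N at the grip); from 0.9 it snaps the handle to the upper stop and holds it (0.2 N breaks it loose).
- bail_grip (a point): Centre of the handle's grip: a black plastic roller, 12 mm in diameter, 48 mm long, along the infuser's y, 65 mm from the hinge line. In the infuser's frame: x = -65 cos(25 deg + bail), z = 72.5 + 65 sin(25 deg + bail) mm. It spins easily on its 4 mm wire: a pinched handle can still swing, and the lifted infuser hangs level. Open on both sides across the roller.
- cup: Cream melamine mug that the infuser hangs in, 86 mm across, 88 mm high, wall 3.5 mm, ear-shaped handle on its +y side standing out 37 mm. Origin: centre of its underside. Loose, 0.2 kg.
- saucer: Clear glass saucer, 144 mm across, 16 mm high. Origin: centre of its underside. Loose.
- across (a point): A point on the middle of the cupboard top, at its surface. Its x axis points straight across the cupboard to the far edge and the colleague there (world +x); the far edge runs along world y.
- spare_cup: A second mug like the first, empty. Bystander, loose.
- canister: Aluminium tea canister with a wire snap latch, 98 mm across, 131 mm high. Bystander, loose.
- spoon_holder: Stainless beaker with three teaspoons standing in it, 76 mm across, 105 mm high, 162 mm with the spoons. Bystander, loose.
- sugar_jar: Glass jar with a metal cap, 72 mm across, 92 mm high. Bystander, loose.
- milk_jug: Small white milk jug, 68 mm across, 76 mm high. Bystander, loose.
- fish_opener: Plastic bottle opener shaped like a fish, 100 mm long, 35 mm wide, 10 mm thick, lying flat. Bystander, loose.
- teaspoon: Steel teaspoon 140 mm long lying flat. Bystander, loose.

How it is judged (in metres and radians):
On the way, in this order (a step that is already met when the one before it is completed fails the run):
1. the handle is swung up to its upper stop while the infuser still sits in the cup (value of joint bail above 1.03 rad and z of infuser in the frame of cup below 0.036 m and horizontal distance between infuser and cup below 0.015 m), for 0.1 s.
2. the infuser is lifted clear out of the cup by the handle's grip (z of infuser in the frame of cup above 0.092 m and contact force between the fingers and infuser above 1 N and distance between the grasp point and bail_grip below 0.035 m), for 0.1 s.
At the end, for the whole second after the job is handed in: Held by the grip, handle on its upper stop (within 0.1 rad): underside 130-170 mm above the top, within 25 mm of the saucer's centre, tilt under 0.14 rad, a window within 0.2 rad of straight across, at rest, off the cup; cup upright within 50 mm of its place, saucer within 20 mm (height (world z) of infuser between 0.13 and 0.17 m and horizontal distance between infuser and saucer below 0.025 m and angle between infuser's own z axis and vertical below 0.14 rad and angle between the x axis of infuser and the x axis of across, either way round below 0.2 rad and value of joint bail above 1.03 rad and contact force between the fingers and infuser above 1 N and distance between the grasp point and bail_grip below 0.035 m and linear speed of infuser below 0.03 m/s and contact force between infuser and cup below 0.1 N and angle between cup's own z axis and vertical below 0.1 rad and height (world z) of cup below 0.01 m and distance of cup from where it was at the start of the episode below 0.05 m and distance of saucer from where it was at the start of the episode below 0.02 m); the arm keeps its last pose, push and grip.
It fails at once if the cup is tipped or shoved away (angle between cup's own z axis and vertical above 0.35 rad or distance of cup from where it was at the start of the episode above 0.05 m).
It fails at once if the saucer is disturbed (distance of saucer from where it was at the start of the episode above 0.02 m or angle between saucer's own z axis and vertical above 0.2 rad).
It fails at once if another thing on the cupboard is disturbed (distance of any of spare_cup, canister, spoon_holder, sugar_jar, milk_jug, fish_opener, teaspoon from where it was at the start of the episode above 0.02 m).
It also fails if it takes over 51 s, if anything falls off the work surface, if the arm or the gripper's body presses on something with over 40 N, if the wrist force passes 120 N, or if a joint passes its speed limit or range.

## Working session

There is one attempt and no reset: what is moved stays moved. The work goes in short steps, Python scripts to look and compute and a tool call to move; the robot and the scene stay as the last step left them, time stands still between calls to the robot, and variables do not carry over. Pictures are saved under pics/ and viewed, at most 10 in all, crops included, and the job is handed in when it is done.

Besides the shell and the picture viewer there is one more tool, called by a JSON object that holds its "name" and its "arguments", one argument or row to a line. play_rows: Moves the arm, as the interface text tells. Its arguments: {"type":"object","properties":{"steps":{"type":"array","items":{"type":"array","items":{"type":"array","items":{"type":"number"}}}},"force":{"type":"number"}},"required":["steps"]}

```bash
mkdir -p pics; ls; python3 - <<'E'
from cell import *
import cv2,numpy as np
for c in("scene","top"):
    d=read_camera(c); cv2.imwrite(f"pics/{c}0.png",d["frame"][:,:,::-1])
    print(c,d["intrinsics"],d["k1"],d["view"])
    for n in["infuser","cup","saucer","bail_grip","spare_cup","canister","spoon_holder","sugar_jar","milk_jug","fish_opener","teaspoon"]:
        for s in silhouettes(c,n)[:2]:
            v,u=np.nonzero(s["pixels"]); print(n,round(s["p"],2),s["extent"],u.mean().round(1),v.mean().round(1),len(u))
o=get_obs();print(o)
E
```

```text
pics
scene [[511.10601431   0.         279.44156472]
 [  0.         511.10601431 207.68123552]
 [  0.           0.           1.        ]] 0.037551023999513634 [[ 0.6095284   0.7926784  -0.01166534 -0.34458328]
 [-0.58603364  0.46044151  0.66675197  0.23995827]
 [ 0.53389109 -0.39956798  0.74518839 -1.76389344]
 [ 0.          0.          0.          1.        ]]
infuser 0.65 [306.4, 159.6, 342.1, 193.0] 324.5 177.9 712
cup 0.66 [309.4, 188.8, 342.6, 210.4] 324.9 199.3 521
saucer 0.75 [195.7, 220.9, 249.2, 264.0] 224.3 242.5 1624
saucer 0.48 [324.9, 106.6, 356.6, 157.4] 338.6 131.3 1364
bail_grip 0.43 [305.8, 160.9, 337.6, 172.5] 314.2 165.0 85
spare_cup 0.9 [383.3, 172.0, 419.3, 212.2] 401.4 190.5 1029
canister 0.96 [325.2, 106.6, 354.9, 154.3] 338.6 131.2 1225
spoon_holder 0.88 [102.7, 223.7, 135.9, 279.7] 118.8 255.5 1190
sugar_jar 0.9 [378.7, 138.5, 400.2, 172.8] 390.3 153.9 674
milk_jug 0.85 [148.3, 312.8, 181.3, 348.7] 167.3 330.6 941
milk_jug 0.71 [297.2, 268.0, 337.9, 288.4] 318.7 280.4 351
fish_opener 0.83 [296.8, 266.4, 334.9, 288.6] 318.1 279.8 369
teaspoon 0.61 [264.1, 220.
[... 1343 characters left out ...]
s': 1.2, 'qpos': array([67.09813098, 18.39323201, -4.0154118 , 83.1071146 ,  1.29337836,
       78.54174725, -3.2598462 ]), 'joint_velocities': array([ 0.05195395, -0.00575619,  0.00819379, -0.05569431, -0.11282464,
       -0.01385681, -0.07627443]), 'effort': array([ 9.20790371e-04, -4.91107213e+01, -4.02717311e-01, -3.12769604e+01,
       -6.37047761e-02,  3.38853942e-02,  1.54927642e-05]), 'tool_pos': array([ 0.26134976, -0.59516476,  0.19807541]), 'tool_rot': array([1.79997054e+02, 1.36731712e-03, 2.37098341e+01]), 'force': array([-0.42126765,  0.39086279,  0.40351829]), 'wrist_torque': array([ 0.03150555, -0.05308592, -0.01036481]), 'grasp_force': 0.0, 'grip_width': 0.08709035607495637}
```

```bash
python3 - <<'E'
import cv2,numpy as np
t=cv2.imread("pics/top0.png");s=cv2.imread("pics/scene0.png")
a=cv2.resize(t[190:260,170:240],(400,400),interpolation=cv2.INTER_CUBIC)
b=cv2.resize(s[145:225,290:370],(400,400),interpolation=cv2.INTER_CUBIC)
c=cv2.resize(t[:,40:],(0,0),fx=.47,fy=.47);d=cv2.resize(s,(0,0),fx=.47,fy=.47)
m=np.zeros((600,800,3),np.uint8);m[:400,:400]=a;m[:400,400:]=b
m[400:400+c.shape[0],:c.shape[1]]=c[:200];m[400:400+d.shape[0],400:400+d.shape[1]]=d[:200]
cv2.imwrite("pics/m0.png",m)
E
```

```text
(no output)
```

View pics/m0.png

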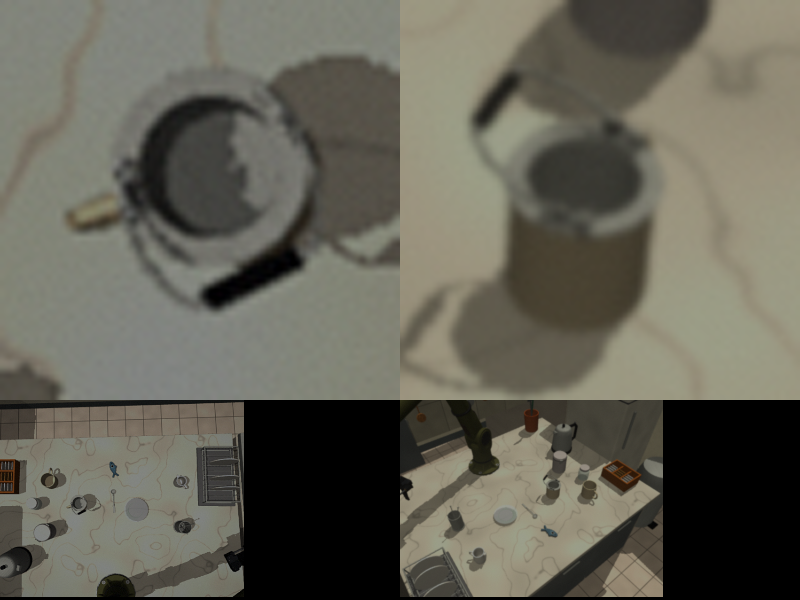

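View pics/top0.png

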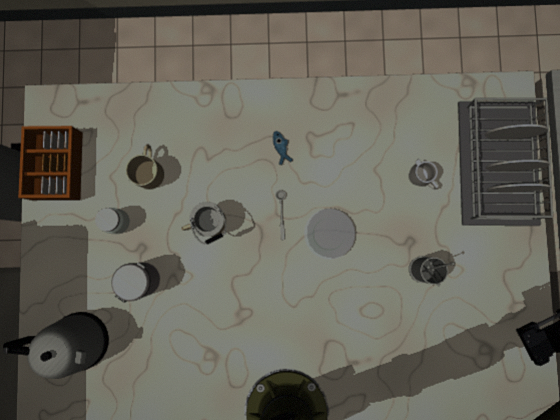

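```bash
cat > h.py <<'E'
import numpy as np,cv2
from scipy.optimize import least_squares
from cell import *
def cam(c):
    d=read_camera(c); return d
def proj(d,P):
    p=np.atleast_2d(P)@d["view"][:3,:3].T+d["view"][:3,3]
    s=np.c_[p[:,0]/-p[:,2],-p[:,1]/-p[:,2]]
    s=s*(1+d["k1"]*(s**2).sum(1,keepdims=True)); K=d["intrinsics"]
    return np.c_[K[0,0]*s[:,0]+K[0,2],K[1,1]*s[:,1]+K[1,2]]
def back(d,uv,z):
    f=lambda q:(proj(d,[q[0],q[1],z])-uv).ravel()
    return least_squares(f,[.5,0]).x
def infpts(x,y,yaw,bail=0.,zc=0.026):
    a=np.radians(25)+bail; c,s=np.cos(yaw),np.sin(yaw)
    R=np.array([[c,-s,0],[s,c,0],[0,0,1]])
    L=np.array([[-.065*np.cos(a),.024,.0725+.065*np.sin(a)],[-.065*np.cos(a),-.024,.0725+.065*np.sin(a)],[0,0,.0645]])
    return L@R.T+[x,y,zc]
E
python3 - <<'E'
from h import *
T=cam("top");S=cam("scene")
o=lambda p:np.array(p)/5.714+[170,190]-.4
q=lambda p:np.array(p)/5+[290,145]-.4
ob_t=np.array([o((208,299)),o((299,259)),o((215,165))]); ob_s=np.array([q((113,77)),q((80,124)),q((185,180))])
print("flange",back(T,ob_t[2],.0905),back(S,ob_s[2],.0905))
e=[back(T,p,.126) for p in ob_t[:2]];print("grip top",e,np.linalg.norm(e[0]-e[1]))
e=[back(S,p,.126) for p in ob_s[:2]];print("grip scene",e,np.linalg.norm(e[0]-e[1]))
for yaw0 in np.radians([-110,70,-20,160]):
  for perm in([0,1,2],[1,0,2]):
   for ps in ([0,1,2],[1,0,2]):
    f=lambda v:np.r_[(proj(T,infpts(*v))[perm]-ob_t).ravel(),(proj(S,infpts(*v))[ps]-ob_s).ravel()]
    r=least_squares(f,[.55,.12,yaw0])
    if r.cost<60: print(r.x,np.degrees(r.x[2]),r.cost,r.fun.round(1),infpts(*r.x).round(4)[:2].tolist())
for c,d in(("top",T),("scene",S)):
    s=silhouettes(c,"saucer")[0]["pixels"]; cs=max(cv2.findContours(s.astype(np.uint8),0,1)[0],key=len)
    el=cv2.fitEllipse(cs);print(c,el,back(d,el[0],.014))
for n in["spare_cup","sugar_jar","milk_jug","fish_opener","teaspoon","canister","spoon_holder"]:
    for s in silhouettes("top",n)[:2]:
        v,u=np.nonzero(s["pixels"]);print(n,round(s["p"],2),back(T,[u.mean(),v.mean()],.05).round(3))
E
```

```text
flange [0.53231879 0.19908583] [0.53396896 0.19890555]
grip top [array([0.46901626, 0.19783066]), array([0.48616594, 0.15625874])] 0.04497038806427855
grip scene [array([0.46913648, 0.19690198]), array([0.48772316, 0.15655028])] 0.04442662098273241
[0.5324597  0.19950255 0.39449283] 22.602774313389045 0.8624868905939809 [-0.5  0.1  0.6 -0.5 -0.2 -0.   0.5 -0.4 -0.6  0.2 -0.2 -0.4] [[0.4689, 0.199, 0.126], [0.4873, 0.1547, 0.126]]
[0.5324597  0.19950255 0.39449285] 22.602775305694593 0.8624868905940776 [-0.5  0.1  0.6 -0.5 -0.2 -0.   0.5 -0.4 -0.6  0.2 -0.2 -0.4] [[0.4689, 0.199, 0.126], [0.4873, 0.1547, 0.126]]
[0.5324597  0.19950255 0.39449282] 22.60277363777033 0.8624868905940665 [-0.5  0.1  0.6 -0.5 -0.2 -0.   0.5 -0.4 -0.6  0.2 -0.2 -0.4] [[0.4689, 0.199, 0.126], [0.4873, 0.1547, 0.126]]
[0.5324597  0.19950255 0.39449285] 22.60277506902979 0.8624868905939869 [-0.5  0.1  0.6 -0.5 -0.2 -0.   0.5 -0.4 -0.6  0.2 -0.2 -0.4] [[0.4689, 0.199, 0.126], [0.4873, 0.1547, 0.126]]
top ((328.6009216308594, 233.82980346679688), (49.41559600830078, 50.23567581176758), 144.2557830810547) [ 0.48607738 -0.13243114]
scene ((224.58807373046875, 242.62197875976562), (39.45364761352539, 50.76839065551758), 81.6290512084961) [ 0.48740984 -0.13465037]
spare_cup 0.63 [0.673 0.38 ]
spare_cup 0.44 [0.527 0.206]
sugar_jar 0.84 [0.535 0.47 ]
milk_jug 0.77 [ 0.643 -0.394]
fish_opener 0.62 [ 0.733 -0.   ]
teaspoon 0.55 [0.561 0.002]
canister 0.7 [0.507 0.219]
canister 0.62 [0.368 0.407]
spoon_holder 0.76 [ 0.38  -0.396]
```

```bash
cat >> h.py <<'E'
from scipy.spatial.transform import Rotation as Ro
def plan(way,rnd=3):
    "way: list of (x,y,z,psi_deg,n rows); prints rows from measured pose, tool kept pointing down"
    o=get_obs();p=o["tool_pos"].copy();R=Ro.from_euler("xyz",o["tool_rot"],degrees=True)
    print("t",o["time_s"],p.round(4),o["tool_rot"].round(2),"grip",o["grip_width"].round(4),o["grasp_force"],"F",o["force"].round(2))
    for x,y,z,psi,n in way:
        G=Ro.from_euler("xyz",[180,0,psi],degrees=True)
        for k in range(n):
            d=R.inv().apply((np.array([x,y,z])-p)/(n-k)).round(rnd)
            w=((R.inv()*G).as_rotvec()/(n-k)).round(3)
            p=p+R.apply(d);R=R*Ro.from_rotvec(w)
            print([*map(float,d),*map(float,w)],flush=True)
    print("end",p.round(4),R.as_euler("xyz",degrees=True).round(2))
E
python3 -c "
from h import *
plan([(.40,-.52,.26,45,4),(.52,-.25,.26,75,8),(.52,.0,.26,95,6),(.478,.177,.22,112.6,6)])"
```

```text
Traceback (most recent call last):
  File "h.py", line 23, in plan
    print("t",o["time_s"],p.round(4),o["tool_rot"].round(2),"grip",o["grip_width"].round(4),o["grasp_force"],"F",o["force"].round(2))
                                                                   ^^^^^^^^^^^^^^^^^^^^^
AttributeError: 'float' object has no attribute 'round'
```

```bash
sed -i 's/o\["grip_width"\].round(4)/round(o["grip_width"],4)/' h.py
python3 -c "
from h import *
plan([(.40,-.52,.26,45,4),(.52,-.25,.26,75,8),(.52,.0,.26,95,6),(.478,.177,.22,112.6,6)])"
```

```text
t 1.75 [ 0.2614 -0.5951  0.1981] [180.     0.    23.71] grip 0.087 0.0 F [-0.34  0.73 -0.11]
[0.039, -0.003, -0.015, -0.0, 0.0, -0.093]
[0.04, 0.0, -0.016, -0.0, 0.0, -0.093]
[0.039, 0.004, -0.015, -0.0, 0.0, -0.093]
[0.039, 0.008, -0.016, -0.0, 0.0, -0.093]
[0.034, -0.013, 0.0, -0.0, 0.0, -0.065]
[0.035, -0.011, 0.0, -0.0, 0.0, -0.065]
[0.036, -0.009, 0.0, -0.0, 0.0, -0.066]
[0.036, -0.006, 0.0, -0.0, 0.0, -0.065]
[0.037, -0.004, 0.0, -0.0, 0.0, -0.066]
[0.037, -0.001, 0.0, -0.0, 0.0, -0.065]
[0.037, 0.001, 0.0, -0.0, 0.0, -0.066]
[0.037, 0.003, 0.0, -0.0, 0.0, -0.065]
[0.04, -0.011, 0.0, -0.0, 0.0, -0.058]
[0.041, -0.008, 0.0, -0.0, 0.0, -0.058]
[0.041, -0.006, 0.0, -0.0, 0.0, -0.058]
[0.042, -0.004, 0.0, -0.0, 0.0, -0.058]
[0.042, -0.001, 0.0, -0.0, 0.0, -0.059]
[0.041, 0.001, 0.0, -0.0, 0.0, -0.058]
[0.03, -0.004, 0.007, -0.0, 0.0, -0.051]
[0.03, -0.003, 0.007, -0.0, 0.0, -0.051]
[0.03, -0.001, 0.007, -0.0, 0.0, -0.051]
[0.031, -0.0, 0.006, -0.0, 0.0, -0.051]
[0.03, 0.002, 0.007, -0.0, 0.0, -0.052]
[0.031, 0.003, 0.006, -0.0, 0.0, -0.051]
end [0.4782 0.1775 0.2201] [-180.      0.    112.58]
```

{"name": "play_rows", "arguments": {
  "steps": [
    [[0.039,-0.003,-0.015,0,0,-0.093,0.06],[0.04,0,-0.016,0,0,-0.093,0.06],[0.039,0.004,-0.015,0,0,-0.093,0.06],[0.039,0.008,-0.016,0,0,-0.093,0.06],[0.034,-0.013,0,0,0,-0.065,0.06],[0.035,-0.011,0,0,0,-0.065,0.06],[0.036,-0.009,0,0,0,-0.066,0.06],[0.036,-0.006,0,0,0,-0.065,0.06],[0.037,-0.004,0,0,0,-0.066,0.06],[0.037,-0.001,0,0,0,-0.065,0.06],[0.037,0.001,0,0,0,-0.066,0.06],[0.037,0.003,0,0,0,-0.065,0.06]]
  ],
  "force": 10
}}

```text
time_s: 2.95
tool_pos: [0.5208, -0.2483, 0.2603]
tool_rot: [180.0, 0.0, 75.2]
force: [0.3, 0.2, -0.6]
grip_width: 0.0596
grasp_force: 0.0
```

{"name": "play_rows", "arguments": {
  "steps": [
    [[0.04,-0.011,0,0,0,-0.058,0.04],[0.041,-0.008,0,0,0,-0.058,0.04],[0.041,-0.006,0,0,0,-0.058,0.04],[0.042,-0.004,0,0,0,-0.058,0.04],[0.042,-0.001,0,0,0,-0.059,0.04],[0.041,0.001,0,0,0,-0.058,0.04],[0.03,-0.004,0.007,0,0,-0.051,0.04],[0.03,-0.003,0.007,0,0,-0.051,0.04],[0.03,-0.001,0.007,0,0,-0.051,0.04],[0.031,0,0.006,0,0,-0.051,0.04],[0.03,0.002,0.007,0,0,-0.052,0.04],[0.031,0.003,0.006,0,0,-0.051,0.04]]
  ]
}}

```text
time_s: 4.15
tool_pos: [0.4773, 0.1783, 0.219]
tool_rot: [-180.0, 0.0, 112.7]
force: [0.5, 0.4, -0.2]
grip_width: 0.04
grasp_force: 0.0
```

{"name": "play_rows", "arguments": {
  "steps": [
    [[0,0,0,0,0,0,0.04],[0,0,0,0,0,0,0.04]]
  ]
}}

```text
time_s: 4.35
tool_pos: [0.4775, 0.1778, 0.2194]
tool_rot: [-179.9, 0.0, 112.7]
force: [-0.7, -1.2, 0.3]
grip_width: 0.04
grasp_force: 0.0
```

{"name": "play_rows", "arguments": {
  "steps": [
    [[0,0,0.02,0,0,0,0.04],[0,0,0.02,0,0,0,0.04],[0,0,0.02,0,0,0,0.04],[0,0,0.015,0,0,0,0.04],[0,0,0.01,0,0,0,0.04],[0,0,0,0,0,0,0.04],[0,0,0,0,0,0,0.04]]
  ]
}}

```text
time_s: 5.05
tool_pos: [0.4786, 0.1774, 0.1355]
tool_rot: [180.0, 0.0, 112.6]
force: [-0.1, -0.8, 0.4]
grip_width: 0.0398
grasp_force: 0.0
```

```bash
python3 - <<'E'
from h import *
S=cam("scene");T=cam("top");o=get_obs();print(o["tool_pos"],o["force"])
a=cv2.resize(S["frame"][130:230,280:380,::-1],(500,500),interpolation=cv2.INTER_CUBIC)
b=cv2.resize(T["frame"][190:260,170:240,::-1],(300,300),interpolation=cv2.INTER_CUBIC)
for P in infpts(.5325,.1995,.3945):
    u=((proj(S,P)[0]-[280,130]+.5)*5).astype(int);cv2.circle(a,tuple(map(int,u)),4,(0,0,255),1)
m=np.zeros((500,800,3),np.uint8);m[:,:500]=a;m[:300,500:]=b;cv2.imwrite("pics/m1.png",m)
E
```

```text
[0.47893613 0.17766466 0.13594666] [ 0.12204114 -0.3043359  -0.3158583 ]
```

View pics/m1.png

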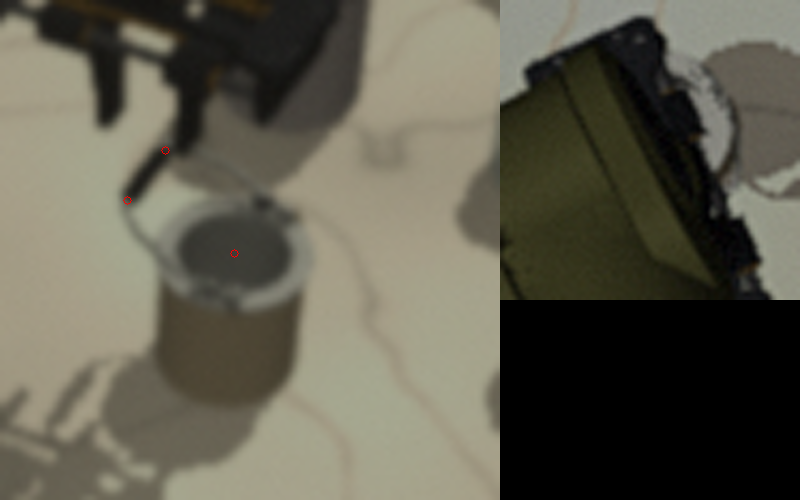

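The picture shows the fingertips (105,120) and (188,150) either side of the roller, with its ends at (166,150) and (127,200) on the predicted marks. I'll descend and pinch.

{"name": "play_rows", "arguments": {
  "steps": [
    [[0,0,0.01,0,0,0,0.04],[0,0,0.01,0,0,0,0.04],[0,0,0.008,0,0,0,0.04],[0,0,0,0,0,0,0.04],[0,0,0,0,0,0,0.03],[0,0,0,0,0,0,0.02],[0,0,0,0,0,0,0.005],[0,0,0,0,0,0,0.005],[0,0,0,0,0,0,0.005],[0,0,0,0,0,0,0.005]]
  ]
}}

```text
time_s: 6.15
tool_pos: [0.4783, 0.1774, 0.1071]
tool_rot: [180.0, 0.0, 112.6]
force: [0.0, -0.8, 0.0]
grip_width: 0.0065
grasp_force: 0.0
```

```bash
python3 - <<'E'
from h import *
# arc in tool frame: infuser +x == tool +y (psi=112.6); dz tool = -dz world
a=np.radians(np.r_[25:93:5.0]);x=-.065*np.cos(a);z=.065*np.sin(a)
for i in range(1,len(a)): print(np.degrees(a[i]),round(x[i]-x[i-1],4),round(-(z[i]-z[i-1]),4))
o=get_obs();print(o["tool_pos"],o["grip_width"],o["grasp_force"],o["force"])
E
```

```text
29.999999999999996 0.0026 -0.005
35.0 0.003 -0.0048
40.0 0.0035 -0.0045
45.0 0.0038 -0.0042
50.0 0.0042 -0.0038
55.0 0.0045 -0.0035
59.99999999999999 0.0048 -0.003
65.0 0.005 -0.0026
70.0 0.0052 -0.0022
75.0 0.0054 -0.0017
80.0 0.0055 -0.0012
85.0 0.0056 -0.0007
90.0 0.0057 -0.0002
[0.47828052 0.17742628 0.10712198] 0.006516203465034953 5.11715870743501e-05 [ 0.00699787 -0.76732221  0.03997053]
```

```bash
python3 - <<'E'
from h import *
S=cam("scene");T=cam("top");o=get_obs();print(o["tool_pos"],o["grip_width"],o["grasp_force"])
a=cv2.resize(S["frame"][130:210,285:365,::-1],(600,600),interpolation=cv2.INTER_CUBIC)
def mk(P,c):
    u=((proj(S,P)[0]-[285,130]+.5)*7.5);cv2.circle(a,tuple(map(int,u)),4,c,1)
for P in infpts(.5325,.1995,.3945): mk(P,(0,0,255))
mk(o["tool_pos"],(0,255,0));mk(o["tool_pos"]+[0,0,.019],(255,255,0))
cv2.imwrite("pics/m2.png",a)
E
```

```text
[0.47821576 0.17738433 0.10705961] 0.005728617938114941 0.40104547049850225
```

View pics/m2.png

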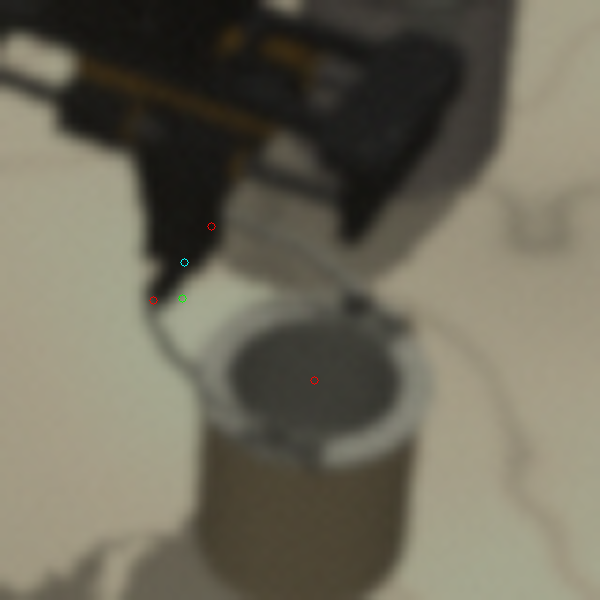

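The fingers closed to 6 mm without force, and the tips look higher than the reported TCP (finger ends near row 262, marker at row 298). I'll open, raise, and check the tip position against the calibration.

{"name": "play_rows", "arguments": {
  "steps": [
    [[0,0,0,0,0,0,0.04],[0,0,0,0,0,0,0.04],[0,0,0,0,0,0,0.04],[0,0,-0.02,0,0,0,0.04],[0,0,-0.03,0,0,0,0.04],[0,0,0,0,0,0,0.04],[0,0,0,0,0,0,0.04]]
  ]
}}

```text
time_s: 6.95
tool_pos: [0.4786, 0.1775, 0.1574]
tool_rot: [179.9, 0.0, 112.6]
force: [-0.4, 0.5, -0.8]
grip_width: 0.0395
grasp_force: 0.0
```

```bash
python3 - <<'E'
from h import *
S=cam("scene");T=cam("top");o=get_obs();print(o["tool_pos"],o["tool_rot"],o["grip_width"],o["grasp_force"])
R=Ro.from_euler("xyz",o["tool_rot"],degrees=True);p=o["tool_pos"]
def crop(d,u0,v0,n,s):
    a=cv2.resize(d["frame"][v0:v0+n,u0:u0+n,::-1],(s,s),interpolation=cv2.INTER_CUBIC);k=s/n
    a=np.clip(a.astype(float)*1.6,0,255).astype(np.uint8)
    def mk(L,c):
        u=((proj(d,p+R.apply(L))[0]-[u0,v0]+.5)*k);cv2.circle(a,tuple(map(int,u)),3,c,1)
    w=.02
    for sgn in(1,-1):
        for e in(.0,.015):
            for xx in(-.0095,.0095):mk([xx,sgn*(w+e),0],(0,255,0))
    for x in(-.0375,.0375):
        for y in(-.095,.095):mk([x,y,-.070],(0,0,255))
    return a
m=np.zeros((400,800,3),np.uint8);m[:,:400]=crop(S,250,80,130,400);m[:,400:]=crop(T,150,160,120,400);cv2.imwrite("pics/m3.png",m)
E
```

```text
[0.4776259  0.17707858 0.15613314] [-1.79917444e+02  1.79649505e-03  1.12570257e+02] 0.039453597612972936 0.0
```

View pics/m3.png

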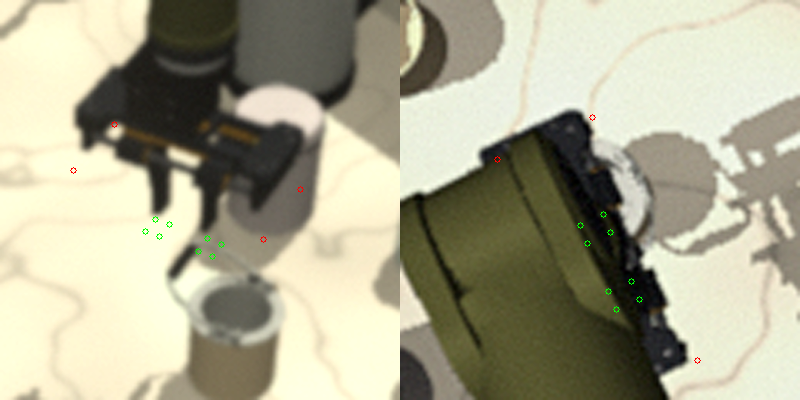

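The overlays show the fingertips about 15–19 mm above the predicted TCP marks: scene outer tip at (160,212) against a mark at (157,228). So the pads closed above the roller. Going down to TCP z 0.095 still clears the flange, so I'll close there.

{"name": "play_rows", "arguments": {
  "steps": [
    [[0,0,0.02,0,0,0,0.04],[0,0,0.02,0,0,0,0.04],[0,0,0.012,0,0,0,0.04],[0,0,0.005,0,0,0,0.04],[0,0,0.005,0,0,0,0.04],[0,0,0,0,0,0,0.04],[0,0,0,0,0,0,0.04]]
  ]
}}

```text
time_s: 7.75
tool_pos: [0.4786, 0.1776, 0.0955]
tool_rot: [180.0, 0.0, 112.6]
force: [0.4, 0.7, -0.3]
grip_width: 0.0397
grasp_force: 0.0
```

{"name": "play_rows", "arguments": {
  "steps": [
    [[0,0,0,0,0,0,0.03],[0,0,0,0,0,0,0.02],[0,0,0,0,0,0,0.01],[0,0,0,0,0,0,0.005],[0,0,0,0,0,0,0.005],[0,0,0,0,0,0,0.005]]
  ],
  "force": 5
}}

```text
time_s: 8.35
tool_pos: [0.4782, 0.1775, 0.0951]
tool_rot: [-180.0, 0.0, 112.6]
force: [-0.3, 0.5, 0.4]
grip_width: 0.0117
grasp_force: 5.0
```

Grip made: 11.7 mm at 5 N. Next I'll swing along the arc.

{"name": "play_rows", "arguments": {
  "steps": [
    [[0,0,0,0,0,0,0.005],[0,0.0026,-0.005,0,0,0,0.005],[0,0.003,-0.0048,0,0,0,0.005],[0,0.0035,-0.0045,0,0,0,0.005],[0,0.0038,-0.0042,0,0,0,0.005],[0,0.0042,-0.0038,0,0,0,0.005],[0,0.0045,-0.0035,0,0,0,0.005],[0,0,0,0,0,0,0.005],[0,0,0,0,0,0,0.005]]
  ],
  "force": 10
}}

```text
time_s: 9.25
tool_pos: [0.498, 0.1859, 0.1209]
tool_rot: [-180.0, -0.0, 112.6]
force: [-3.2, 0.5, 2.9]
grip_width: 0.0116
grasp_force: 10.0
```

```bash
python3 - <<'E'
from h import *
S=cam("scene");o=get_obs();print(o["tool_pos"],o["grip_width"],o["grasp_force"],o["force"])
a=cv2.resize(S["frame"][130:230,280:380,::-1],(600,600),interpolation=cv2.INTER_CUBIC)
a=np.clip(a.astype(float)*1.6,0,255).astype(np.uint8)
for P in infpts(.5325,.1995,.3945,np.radians(30)):
    u=((proj(S,P)[0]-[280,130]+.5)*6);cv2.circle(a,tuple(map(int,u)),4,(0,0,255),1)
cv2.imwrite("pics/m4.png",a)
E
```

```text
[0.49785921 0.18579741 0.12079043] 0.011677787618697562 9.964694380760193 [-2.24608088  0.2429674   3.81521569]
```

View pics/m4.png

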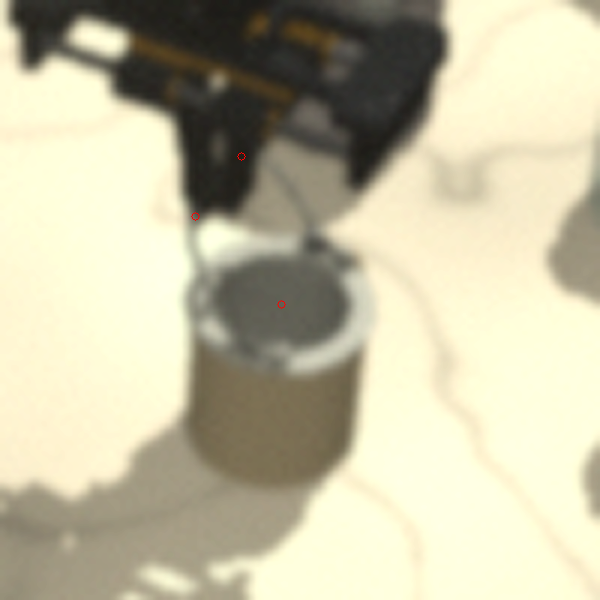

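The handle has swung to about 55° (roller ends on the marks at (241,156) and (195,216)) and the infuser is still seated. There is about 4 N of compression in the handle, so I'll bias the rest of the path slightly upward.

{"name": "play_rows", "arguments": {
  "steps": [
    [[0,-0.0005,-0.0015,0,0,0,0.005],[0,0.0048,-0.003,0,0,0,0.005],[0,0.005,-0.0026,0,0,0,0.005],[0,0.0052,-0.0022,0,0,0,0.005],[0,0.0054,-0.0017,0,0,0,0.005],[0,0,0,0,0,0,0.005],[0,0,0,0,0,0,0.005]]
  ]
}}

```text
time_s: 10.0
tool_pos: [0.5167, 0.1935, 0.1317]
tool_rot: [-180.0, -0.0, 112.6]
force: [0.2, 0.3, -2.0]
grip_width: 0.0117
grasp_force: 10.0
```

{"name": "play_rows", "arguments": {
  "steps": [
    [[0,0.0045,-0.0002,0,0,0,0.005],[0,0.0055,-0.0005,0,0,0,0.005],[0,0.0055,0,0,0,0,0.005],[0,0.002,0,0,0,0,0.005],[0,0,0,0,0,0,0.005],[0,0,0,0,0,0,0.005],[0,0,0,0,0,0,0.005]]
  ]
}}

```text
time_s: 10.7
tool_pos: [0.5328, 0.2001, 0.1331]
tool_rot: [180.0, 0.0, 112.6]
force: [-1.4, -0.0, 5.6]
grip_width: 0.0115
grasp_force: 10.0
```

```bash
python3 - <<'E'
from h import *
S=cam("scene");o=get_obs();print(o["tool_pos"],o["grip_width"],o["grasp_force"],o["force"])
a=cv2.resize(S["frame"][130:230,280:380,::-1],(600,600),interpolation=cv2.INTER_CUBIC)
a=np.clip(a.astype(float)*1.6,0,255).astype(np.uint8)
for P in infpts(.5325,.1995,.3945,np.radians(65)):
    u=((proj(S,P)[0]-[280,130]+.5)*6);cv2.circle(a,tuple(map(int,u)),4,(0,0,255),1)
cv2.imwrite("pics/m5.png",a)
E
```

```text
[0.53273047 0.20010106 0.1331052 ] 0.011313227396686696 9.95955303311348 [-1.77254821 -0.40950078  4.9695453 ]
```

View pics/m5.png

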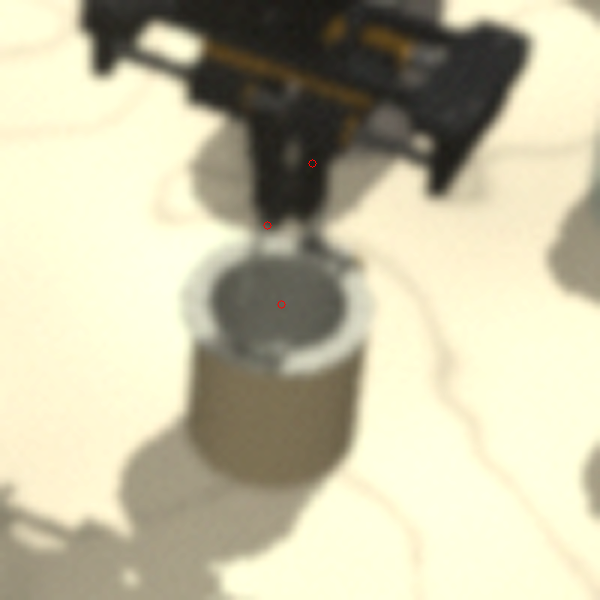

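Handle is upright: the roller ends sit on the 90° marks and the horizontal reaction says it is on the stop. I'll relieve the press by 1 mm, raise the grip force, and lift straight up.

{"name": "play_rows", "arguments": {
  "steps": [
    [[0,0,-0.001,0,0,0,0.005],[0,0,0,0,0,0,0.005],[0,0,0,0,0,0,0.005],[0,0,0,0,0,0,0.005],[0,0,-0.002,0,0,0,0.005],[0,0,-0.004,0,0,0,0.005],[0,0,-0.006,0,0,0,0.005],[0,0,-0.008,0,0,0,0.005],[0,0,-0.01,0,0,0,0.005],[0,0,-0.01,0,0,0,0.005],[0,0,-0.01,0,0,0,0.005],[0,0,-0.01,0,0,0,0.005]]
  ],
  "force": 20
}}

```text
time_s: 11.95
tool_pos: [0.5328, 0.2001, 0.1947]
tool_rot: [180.0, 0.0, 112.6]
force: [0.1, -0.3, -2.9]
grip_width: 0.0108
grasp_force: 20.0
```

{"name": "play_rows", "arguments": {
  "steps": [
    [[0,0,-0.01,0,0,0,0.005],[0,0,-0.01,0,0,0,0.005],[0,0,-0.01,0,0,0,0.005],[0,0,-0.01,0,0,0,0.005],[0,0,-0.008,0,0,0,0.005],[0,0,-0.006,0,0,0,0.005],[0,0,-0.005,0,0,0,0.005],[0,0,-0.004,0,0,0,0.005],[0,0,-0.002,0,0,0,0.005],[0,0,0,0,0,0,0.005],[0,0,0,0,0,0,0.005]]
  ]
}}

```text
time_s: 13.05
tool_pos: [0.5325, 0.2, 0.2582]
tool_rot: [-180.0, 0.0, 112.6]
force: [-0.6, 1.0, -2.0]
grip_width: 0.0116
grasp_force: 20.0
```

```bash
python3 - <<'E'
from h import *
S=cam("scene");o=get_obs();print(o["tool_pos"],o["grip_width"],o["grasp_force"],o["force"])
a=cv2.resize(S["frame"][90:230,260:400,::-1],(600,600),interpolation=cv2.INTER_CUBIC)
a=np.clip(a.astype(float)*1.6,0,255).astype(np.uint8)
for P in infpts(.5325,.1995,.3945,np.radians(65),o["tool_pos"][2]-.133+.026):
    u=((proj(S,P)[0]-[260,90]+.5)*600/140);cv2.circle(a,tuple(map(int,u)),4,(0,0,255),1)
cv2.imwrite("pics/m6.png",a)
plan([(.505,.1,.259,104,12),(.487,-.1335,.259,90,26)])
E
```

```text
[0.53250895 0.19999359 0.25818331] 0.011182204220622285 19.95074987411499 [-0.13100824 -0.69814316 -1.95790477]
t 13.1 [0.5325 0.2    0.2582] [-179.97    0.    112.58] grip 0.0112 19.95074987411499 F [-0.13 -0.7  -1.96]
[-0.007, -0.005, -0.0, -0.0, 0.0, 0.012]
[-0.007, -0.005, -0.0, -0.0, 0.0, 0.013]
[-0.007, -0.005, -0.0, -0.0, 0.0, 0.012]
[-0.007, -0.005, -0.0, -0.0, 0.0, 0.013]
[-0.007, -0.005, -0.0, -0.0, 0.0, 0.012]
[-0.007, -0.005, -0.0, -0.0, 0.0, 0.013]
[-0.007, -0.005, -0.0, -0.0, 0.0, 0.012]
[-0.007, -0.005, -0.0, -0.0, 0.0, 0.013]
[-0.007, -0.005, -0.0, -0.0, 0.0, 0.012]
[-0.008, -0.004, -0.0, -0.0, 0.0, 0.013]
[-0.007, -0.005, -0.0, -0.0, 0.0, 0.012]
[-0.008, -0.004, -0.001, -0.001, 0.0, 0.013]
[-0.009, -0.003, 0.0, 0.0, 0.0, 0.009]
[-0.009, -0.003, 0.0, 0.0, 0.0, 0.009]
[-0.009, -0.003, 0.0, 0.0, 0.0, 0.009]
[-0.009, -0.003, 0.0, 0.0, 0.0, 0.009]
[-0.009, -0.002, 0.0, 0.0, 0.0, 0.009]
[-0.009, -0.002, 0.0, 0.0, 0.0, 0.009]
[-0.009, -0.002, 0.0, 0.0, 0.0, 0.01]
[-0.009, -0.002, 0.0, 0.0, 0.0, 0.009]
[-0.009, -0.002, 0.0, 0.0, 0.0, 0.01]
[-0.009, -0.002, 0.0, 0.0, 0.0, 0.009]
[-0.009, -0.002, 0.0, 0.0, 0.0, 0.01]
[-0.009, -0.002, 0.0, 0.0, 0.0, 0.009]
[-0.009, -0.002, 0.0, 0.0, 0.0, 0.01]
[-0.009, -0.002, 0.0, 0.0, 0.0, 0.009]
[-0.008, -0.002, 0.0, 0.0, 0.0, 0.01]
[-0.009, -0.002, 0.0, 0.0, 0.0, 0.009]
[-0.009, -0.002, 0.0, 0.0, 0.0, 0.01]
[-0.008, -0.001, 0.0, 0.0, 0.0, 0.009]
[-0.009, -0.001, 0.0, 0.0, 0.0, 0.01]
[-0.008, -0.001, 0.0, 0.0, 0.0, 0.009]
[-0.009, -0.001, 0.0, 0.0, 0.0, 0.01]
[-0.009, -0.001, 0.0, 0.0, 0.0, 0.009]
[-0.008, -0.001, 0.0, 0.0, 0.0, 0.01]
[-0.009, -0.001, 0.0, 0.0, 0.0, 0.009]
[-0.008, -0.002, 0.0, 0.0, 0.0, 0.01]
[-0.009, -0.001, 0.0, 0.0, 0.0, 0.009]
end [ 0.4871 -0.1337  0.2592] [179.98   0.    90.  ]
```

View pics/m6.png

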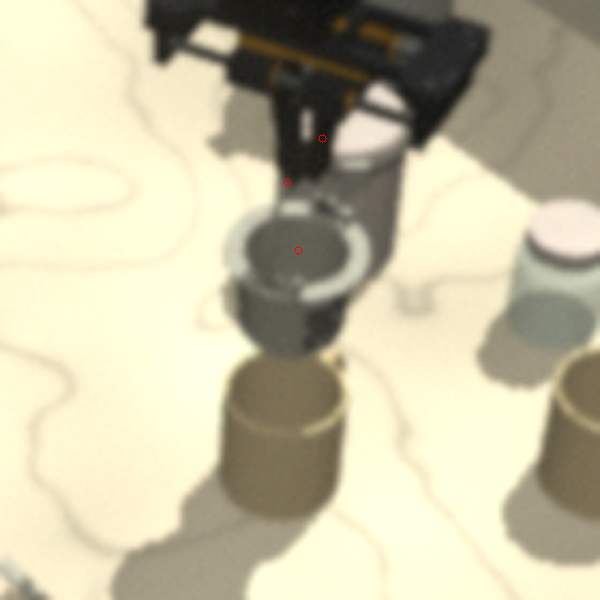

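The infuser is out and level: flange at (298,250), bottom near row 350, above the standing cup's rim. I'll turn it in place, then translate gently.

{"name": "play_rows", "arguments": {
  "steps": [
    [[0,0,0,0,0,0.015,0.005],[0,0,0,0,0,0.03,0.005],[0,0,0,0,0,0.04,0.005],[0,0,0,0,0,0.04,0.005],[0,0,0,0,0,0.045,0.005],[0,0,0,0,0,0.045,0.005],[0,0,0,0,0,0.045,0.005],[0,0,0,0,0,0.045,0.005],[0,0,0,0,0,0.04,0.005],[0,0,0,0,0,0.03,0.005],[0,0,0,0,0,0.015,0.005],[0,0,0,0,0,0.004,0.005]]
  ]
}}

```text
time_s: 14.3
tool_pos: [0.5326, 0.2001, 0.2585]
tool_rot: [-180.0, 0.0, 90.0]
force: [-0.9, 0.0, -1.9]
grip_width: 0.0112
grasp_force: 20.0
```

{"name": "play_rows", "arguments": {
  "steps": [
    [[-0.003,-0.0004,0,0,0,0,0.005],[-0.006,-0.0008,0,0,0,0,0.005],[-0.009,-0.0012,0,0,0,0,0.005],[-0.012,-0.0016,0,0,0,0,0.005],[-0.015,-0.0021,0,0,0,0,0.005],[-0.015,-0.0021,0,0,0,0,0.005],[-0.015,-0.0021,0,0,0,0,0.005],[-0.015,-0.0021,0,0,0,0,0.005],[-0.015,-0.0021,0,0,0,0,0.005],[-0.015,-0.0021,0,0,0,0,0.005],[-0.015,-0.0021,0,0,0,0,0.005],[-0.015,-0.0021,0,0,0,0,0.005]]
  ]
}}

```text
time_s: 15.5
tool_pos: [0.5115, 0.0482, 0.2587]
tool_rot: [180.0, 0.0, 89.9]
force: [0.4, 0.5, -2.5]
grip_width: 0.0112
grasp_force: 20.0
```

{"name": "play_rows", "arguments": {
  "steps": [
    [[-0.015,-0.0021,0,0,0,0,0.005],[-0.015,-0.0021,0,0,0,0,0.005],[-0.015,-0.0021,0,0,0,0,0.005],[-0.015,-0.0021,0,0,0,0,0.005],[-0.015,-0.0021,0,0,0,0,0.005],[-0.015,-0.0021,0,0,0,0,0.005],[-0.015,-0.0021,0,0,0,0,0.005],[-0.015,-0.0021,0,0,0,0,0.005],[-0.015,-0.0021,0,0,0,0,0.005],[-0.015,-0.0021,0,0,0,0,0.005],[-0.012,-0.0016,0,0,0,0,0.005],[-0.009,-0.0012,0,0,0,0,0.005]]
  ]
}}

```text
time_s: 16.7
tool_pos: [0.4878, -0.1223, 0.2585]
tool_rot: [-180.0, 0.0, 89.9]
force: [-0.1, 0.4, -1.7]
grip_width: 0.0114
grasp_force: 20.0
```

{"name": "play_rows", "arguments": {
  "steps": [
    [[-0.007,-0.0008,0,0,0,0,0.005],[-0.005,-0.0004,0,0,0,0,0.005],[-0.002,0,0,0,0,0,0.005],[0,0,0,0,0,0,0.005],[0,0,0,0,0,0,0.005],[0,0,0,0,0,0,0.005],[0,0,0,0,0,0,0.005],[0,0,0,0,0,0,0.005]]
  ]
}}

```text
time_s: 17.5
tool_pos: [0.4869, -0.1347, 0.2586]
tool_rot: [180.0, 0.0, 90.0]
force: [-0.1, 0.1, -2.4]
grip_width: 0.0112
grasp_force: 20.0
```

```bash
python3 - <<'E'
from h import *
S=cam("scene");T=cam("top");o=get_obs();print(o["time_s"],o["tool_pos"],o["tool_rot"],o["grip_width"],o["grasp_force"],o["force"])
P=infpts(o["tool_pos"][0],o["tool_pos"][1],0,np.radians(65),.150)
a=cv2.resize(S["frame"][150:290,150:290,::-1],(500,500),interpolation=cv2.INTER_CUBIC)
b=cv2.resize(T["frame"][190:280,280:370,::-1],(300,300),interpolation=cv2.INTER_CUBIC)
for p in np.r_[P,[[*o["tool_pos"][:2],.15]]]:
    cv2.circle(a,tuple(map(int,(proj(S,p)[0]-[150,150]+.5)*500/140)),4,(0,0,255),1)
    cv2.circle(b,tuple(map(int,(proj(T,p)[0]-[280,190]+.5)*300/90)),3,(0,0,255),1)
m=np.zeros((500,800,3),np.uint8);m[:,:500]=a;m[:300,500:]=b
cv2.imwrite("pics/m7.png",np.clip(m.astype(float)*1.6,0,255).astype(np.uint8))
for c,d in(("scene",S),("top",T)):
    for s in silhouettes(c,"saucer")[:1]:print(c,s["p"],s["extent"])
E
```

```text
17.6 [ 0.48689413 -0.13479692  0.25854781] [-1.79998763e+02  6.01081272e-03  9.00143665e+01] 0.01123756902011627 19.950653314590454 [-0.06365036  0.12022803 -1.91640062]
scene 0.61 [199.9, 222.9, 251.0, 265.3]
top 0.89 [306.4, 212.4, 333.4, 256.4]
```

View pics/m7.png

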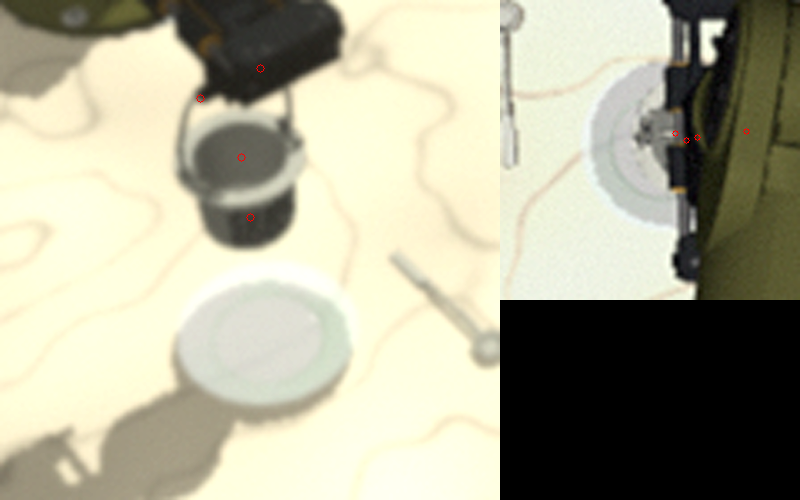

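The picture shows the infuser level over the saucer (flange at (240,155), mark at (241,157)). The handle is upright, and the saucer and teaspoon have not moved. I'm handing it in.

```bash
python3 -c "
from cell import *
print(sign_off())"
```

```text
the job is handed in; nothing more can be done
None
```

I swung the handle up, lifted the infuser out by its grip, and handed the job in with it held level over the middle of the saucer, bottom about 15 cm up and a window facing the far edge; no verdict came back, and I did not re-measure the other things on the cupboard.

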